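# Hang the burr rack on the keyhole screw of the sloped tool stand

## Robot

A 6-joint arm with a two-finger parallel gripper is mounted at the origin on the work surface. World frame = base frame: x ahead of the robot, y to its left, z up, the work surface at z = 0. Lengths are in m, angles in rad, forces in N, time in s.
With the tool pointing down it reaches from about 0.325 to 0.9 m from the base axis. Payload 6.1 kg.
Tool frame: the origin (TCP) lies on the centre line of the jaws, within the pads' length; the fingertips stand 22 mm ahead of it and the grasp point (between the pads) lies 3 mm ahead of it; z points along the fingers, y is the line along which they close (so a half turn about z gives the same grasp; the last joint's range is limited). The gripper opens to 87 mm and grips with 3 to 60 N. Pads are 19 mm wide; open, the fingers measure 117 mm over their backs; the gripper's body (75 mm by 190 mm) begins 51 mm behind the grasp point.
Start: joints at [-1.348, 0.22, 1.526, -0, 1.395, -0.126], TCP at [0.214, -0.587, 0.245] pointing down, gripper open.
Joint ranges: [-2.98, 2.98], [-0.91, 2.08], [0.09, 2.57], [-1.24, 4.39], [0.2, 2.65], [-2.68, 2.68]. Speed limits (rad/s): [2.57, 2.57, 3.01, 3.14, 3.14, 3.14].

## Interface

Orientations are given as a rotation vector (axis times angle).
In Python, from workcell import r, capture, camera_info, ticket, spot_in, place_of gives the robot as it stands. The module is installed in compiled form; this text tells all that it offers.
- The arm moves only by the shell command python3 -m pendant 'ROWS' [FORCE]. ROWS is a JSON object of lists of equal length, an entry for each row: "dp": the shift along the world's x, y, z in cm, a list of three; "turn": the turn about the world's z in degrees; "claw": the opening, from 0 (shut) to 1 (fully open). A call has exactly 5 rows; each row is the pose to reach, as a shift and turn from the pose commanded when the call began; what a row does not reach only later rows make up. A row lasts 1/10 s, in which the tool goes at most 50 mm and 8.59 degrees, less where a joint would pass 70% of its speed; a pose out of reach is approached as far as the arm can. A call with a gripper value outside its range is refused whole. The fingers move at their own pace and stop on an object; FORCE is the grip in N (left out, the last holds). Time passes only in rows, so rows that repeat a pose let the fingers close, or fill a call up. It gives the time, the measured TCP pose, the force, the opening and the grip force at its end, in the units of the state.
- r.sense(): the state, without advancing time (a new reading comes with each control period).
- capture(name): name is "scene" or "top" or "wrist"; returns (picture, depth): 400x640x3 uint8, red, green, blue; 400x640 float32, m along the optical axis (not along the pixel's ray), 0 where there is no reading.
- camera_info(name): a dict with "fx", "fy", "cx", "cy" (pixels), "position" and "attitude" of the camera in the world; the wrist camera has in their place "T_tool_cam" (4x4, takes a point from camera to tool coordinates, whose origin is the TCP and whose axes are the flange's). Camera axes: x right, y down, z forward; pixel columns grow to the right and rows downward; lengths in m; the calibration is good to about 2 mm. A picture is of the moment at which its call begins: read the wrist's pose just before it. camera_info takes no time and is no camera call.
- ticket.finish_job(): hands the job in; it is judged then, once.
Trained networks look in the newest picture that a camera, given by its name, has taken for a name from the list of things; names that differ only in an ending like _2 or _b are one class to them, and where a whole thing is asked for, a point or a joint stands for the part that bears it (a point fixed in the world has none). Each returns a list of dicts, best first, with "score" (0 to 1); they miss things now and then, are a little off and sometimes report something else, mostly with a low value. They report only what shows in the picture. A call takes as long as a camera call. They do not tell look-alikes from the thing itself.
- spot_in(camera, thing): "location" ([x, y, z] in m, in world coordinates, good to about 4 mm: the middle of the surface that is visible of it).
- place_of(camera, thing): "location" ([x, y, z] in m, in world coordinates, good to about 4 mm: a listed point, or the origin of a listed thing).
The state is a dict: "clock": time; "joint_positions": joint angles; "joint_velocities": joint speeds; "effort": joint torques, N m; "position": TCP position; "eef_rot": TCP orientation; "ft_force": force on the tool from outside, world axes, zero at the start; "wrist_torque": the same for the moment, N m; "width": finger opening in m; "gripper_force": force on a finger pad.
Only numpy, scipy, OpenCV 4.12 (cv2) and the standard library are available. Lean on these libraries where they do the work, as an engineer would, in place of code of your own. Each camera call takes 0.05 s, during which the arm holds its last target. There are 200 camera calls.

## Task

Hang the burr rack on the sloped tool stand: feel for the screw with the keyhole plate, let the big hole drop over the screw head until the plate lies flat on the panel, then pull the rack straight down the slope until the screw is home at the end of the slot. Leave it hanging straight and let go. The screw was driven by eye, so search with a light touch, never leaning on the stand with 40 N or more, and do not disturb the other things on the bench.

Things in the scene. Friction and masses are not known exactly. Their poses are not given: they have to be found in the camera images.
- rack: Burr rack, 0.2 to 0.35 kg, starting flat on the bench: steel plate 80 x 80 x 4 mm with a keyhole and a wooden block on it. Origin: on the underside at the centre of the eight-sided entry hole, 14 across flats. z: out of the plate's upper side; x: from the hole along the slot (up the slope when hung); y: across. Plate spans x -45 to +35, y -40 to +40.
- slot_end (a point): Where the screw's neck sits when home: rack x +20, y 0, plate underside. The slot is 7 mm wide, runs from the entry hole along rack +x and ends at x +22.5.
- block (a point): Middle of the rack's light hardwood block, at rack x -28, y 0, z 24. Block: 14 mm thick along rack x (grip it across this), 80 mm along y, from z 4 (plate top) to z 44. Thin burrs stand up to 24 mm above its top, 18 to 36 mm either side of its middle.
- panel: Sloped wooden panel of the fixed tool stand, tilted 25 degrees, low edge towards the robot. Origin on its face, 70 mm above the bench. z: out of the face; x: straight up the slope; y: level across it. Face spans x -100 to +70, y -80 to +80 mm; 16 thick.
- screw_spot (a point): Panel origin: where the screw was meant to be. The one steel screw stands square out of the face but off this spot by up to 10 mm along panel x and up to 6 mm along y. Neck 5 mm thick; flat round head 10 across, its underside 6 and top 10 mm above the face. A plate on the head has its underside 10 mm off the face; once over it, it lies on the face, with 2 mm play. (screw_c1: centre of the head.)
- dish: Bystander, to be left where it is: small white plastic bowl, 48 across, 20 high (mm); origin under its centre.
- band: Bystander, to be left where it is: plain steel finger ring lying flat, 23 across, 6 high (mm); origin under its centre.
- bangle: Bystander, to be left where it is: brass bangle lying flat, 66 across, 10 high (mm); origin under its centre.
- charcoal: Bystander, to be left where it is: grey soldering block 70 x 45 x 28 (mm); origin under its centre.
- jar: Bystander, to be left where it is: white lidded jar, 72 across, 85 high (mm); origin under its centre.
- cone: Bystander, to be left where it is: turned wooden ring cone, foot 52 across, 95 high (mm); origin under its centre.
- hammer: Bystander, to be left where it is: hammer lying down, 220 long (mm); origin under its centre.
- pumice: Bystander, to be left where it is: reddish brick slab 100 x 60 x 30 (mm); origin under its centre.
Not all that is in view belongs to the job. Of the things that look like the part that bears panel, take the one that is farthest from the robot's base at the start. Leave any turquoise look-alike of the rack alone.

How it is judged:
On the way, in this order (a step that is already met when the one before it is completed fails the run):
1. the screw head has passed through the plate's entry hole (x of screw_c1 in the frame of rack between -0.006 and 0.006 m and y of screw_c1 in the frame of rack between -0.004 and 0.004 m and z of screw_c1 in the frame of rack between 0.0055 and 0.0105 m), for 0.1 s.
2. the rack is pulled down so that the screw is home in the slot (x of screw_c1 in the frame of rack between 0.0185 and 0.0225 m and y of screw_c1 in the frame of rack between -0.003 and 0.003 m and z of screw_c1 in the frame of rack between 0.0055 and 0.0105 m), for 0.2 s.
At the end, for the whole second after the job is handed in: The rack hangs locked and at rest: the screw within 1.5 mm short of its home at the end of the slot, its head above the plate and the plate flat on the panel (within 1.5 mm and 3.4 degrees), hanging straight within 7 degrees of the panel's slope line (x of screw_c1 in the frame of rack between 0.0185 and 0.0225 m and y of screw_c1 in the frame of rack between -0.003 and 0.003 m and z of screw_c1 in the frame of rack between 0.0065 and 0.0095 m and angle between the z axis of rack and the z axis of panel, either way round below 0.06 rad and angle between the x axis of rack and the x axis of panel, either way round below 0.12 rad and linear speed of rack below 0.01 m/s); the robot touches nothing.
It fails at once if the rack is forced against the stand or its screw with more than 40 N (contact force between rack and panel above 40 N).
It fails at once if the robot itself leans on the panel or screw with more than 40 N (contact force between any of the fingers, the arm and panel above 40 N).
It fails at once if another thing on the bench is shifted more than 20 mm or tipped (distance of any of dish, band, bangle, charcoal, jar, cone, hammer, pumice from where it was at the start of the episode above 0.02 m or angle between any of jar, cone's own z axis and vertical above 0.4 rad).
It also fails if it takes over 72 s, if anything falls off the work surface, if the arm or the gripper's body presses on something with over 40 N, if the wrist force passes 120 N, or if a joint passes its speed limit or range.

## Working session

There is one attempt and no reset: what is moved stays moved. The work goes in short steps, Python scripts to look and compute and a shell command to move; the robot and the scene stay as the last step left them, time stands still between calls to the robot, and variables do not carry over. Pictures are saved under pics/ and viewed, at most 12 in all, crops included, and the job is handed in when it is done.

```bash
mkdir -p pics; ls; cat > h.py <<'E'
import numpy as np, cv2
from scipy.spatial.transform import Rotation as R
from workcell import r, capture, camera_info, ticket, spot_in, place_of
def save(n,p,crop=None,s=1):
    if crop: p=p[crop[1]:crop[3],crop[0]:crop[2]]
    cv2.imwrite('pics/'+n+'.png',cv2.resize(p[:,:,::-1],None,fx=s,fy=s,interpolation=cv2.INTER_CUBIC))
def campose(c,st=None):
    i=camera_info(c)
    if 'T_tool_cam' in i:
        T=np.eye(4);T[:3,:3]=R.from_rotvec(st['eef_rot']).as_matrix();T[:3,3]=st['position']
        return T@np.array(i['T_tool_cam']),i
    T=np.eye(4);a=np.array(i['attitude']);T[:3,:3]=a if a.shape==(3,3) else R.from_rotvec(a).as_matrix();T[:3,3]=i['position'];return T,i
def cloud(c,d,st=None):
    T,i=campose(c,st);v,u=np.mgrid[:400,:640]
    P=np.stack([(u-i['cx'])/i['fx']*d,(v-i['cy'])/i['fy']*d,d],-1)
    return P@T[:3,:3].T+T[:3,3]
def proj(c,p,st=None):
    T,i=campose(c,st);q=(np.array(p)-T[:3,3])@T[:3,:3]
    return np.round([i['fx']*q[0]/q[2]+i['cx'],i['fy']*q[1]/q[2]+i['cy']]).astype(int)
E
python3 - <<'E'
from h import *
print({k:v for k,v in r.sense().items()})
for c in ['scene','top']:
    print(c,camera_info(c))
    p,d=capture(c); save(c+'0',p)
    np.save(c+'_d.npy',d);np.save(c+'_p.npy',p)
    for t in ['rack','block','slot_end','panel','screw_spot','hammer','jar','cone']:
        for o in place_of(c,t): print(c,t,np.round(o['location'],4),round(o['score'],2),proj(c,o['location']))
E
```

```text
pics
{'clock': 0.0, 'joint_positions': array([-1.34811575e+00,  2.21192090e-01,  1.52762235e+00,  2.10186089e-05,
        1.39469606e+00, -1.26094145e-01]), 'joint_velocities': array([-1.01127636e-03, -4.93060941e-05,  6.81235604e-06,  3.98570930e-04,
       -3.82749800e-04,  2.02723897e-05]), 'effort': array([ 4.01333955e-04, -4.94612288e+01, -3.87370956e+01,  7.00099720e-02,
        5.73967549e-02, -1.40397478e-04]), 'position': array([ 0.21346865, -0.58679782,  0.24345235]), 'eef_rot': array([-3.09205765e+00, -5.44743218e-01,  1.12898063e-04]), 'ft_force': array([-0.04548171, -0.45036693,  0.14591667]), 'wrist_torque': array([ 0.02332038,  0.07053894, -0.02473365]), 'gripper_force': 0.0, 'width': 0.08732042794569371}
scene {'fx': 487.400982992196, 'fy': 487.400982992196, 'cx': 317.9528447490688, 'cy': 201.29299592343577, 'position': array([1.56216129, 0.02732258, 0.95123166]), 'attitude': array([-1.70195466, -1.73723172,  0.81041334])}
scene rack [ 0.758  -0.197   0.0022] 0.92 [244 276]
scene rack [ 0.6258 -0.223   0.0043] 0.7 [241 239]
scene block [ 0.7711 -0.2206  0.023 ] 0.94 [
[... 951 characters left out ...]
.1979 -0.0028] 0.56 [384 125]
top block [ 0.77   -0.2247  0.0244] 0.83 [395 118]
top slot_end [ 7.515e-01 -1.785e-01  4.000e-04] 0.96 [377 127]
top slot_end [ 0.6445 -0.2173 -0.0018] 0.84 [391 163]
top panel [0.62   0.229  0.0672] 0.71 [232 164]
top panel [0.3512 0.1411 0.0699] 0.61 [262 265]
top panel [ 0.5317  0.0182 -0.002 ] 0.22 [310 200]
top screw_spot [0.617  0.2307 0.0689] 0.64 [231 165]
top screw_spot [ 0.3401 -0.2073  0.0674] 0.62 [393 270]
top screw_spot [0.3526 0.1387 0.0693] 0.55 [263 264]
top hammer [0.4447 0.4493 0.0009] 0.95 [157 228]
top jar [ 0.595 -0.43   0.003] 0.96 [464 180]
top jar [ 0.6222 -0.226  -0.001 ] 0.62 [394 170]
top cone [ 0.6281  0.4532 -0.0011] 0.82 [160 165]
```

View pics/scene0.png

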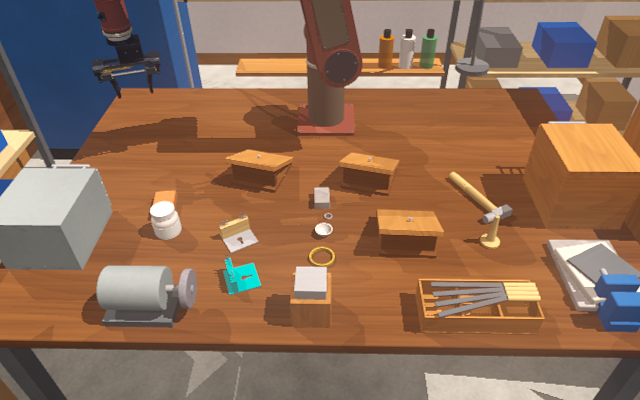

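View pics/top0.png

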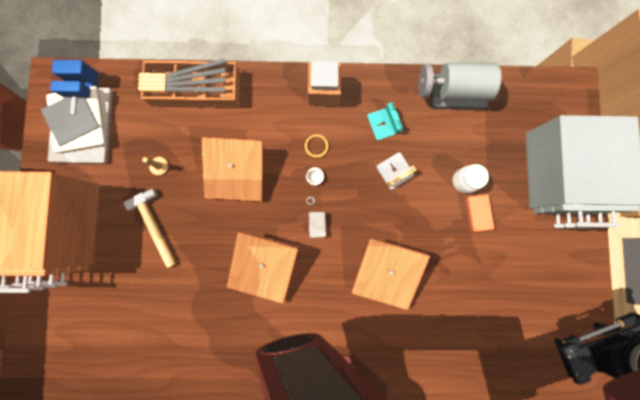

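The scene shows three wooden stands at (259,157), (370,161) and (410,218), about 0.40, 0.38 and 0.66 m from the base. The one at (410,218) is the farthest, so I'll use it. There are two racks: steel with a wooden block at (240,238), which is the real one, and a turquoise look-alike at (244,276), which I'll leave alone. I'll move over the steel rack and confirm it in a crop.

```bash
python3 -m pendant '{"dp":[[4,3.4,0],[8,6.8,0],[12,10.2,0],[16,13.6,0],[19,16.5,0]],"turn":[0,0,0,0,0],"claw":[1,1,1,1,1]}' 20
python3 -m pendant '{"dp":[[4,3.4,0],[8,6.8,0],[12,10.2,0],[16,13.6,0],[18.5,16.5,0]],"turn":[0,0,0,0,0],"claw":[1,1,1,1,1]}'
python3 - <<'E'
from h import *
i=camera_info('wrist');print(i)
st=r.sense();print(st['clock'],st['position'])
p,d=capture('wrist');save('w1',p);np.save('w1_d.npy',d);np.save('w1_p.npy',p)
for t in ['rack','block','slot_end']:
    for o in place_of('wrist',t): print(t,np.round(o['location'],4),round(o['score'],2),proj('wrist',o['location'],st))
# panel fit
for c in ['scene','top']:
    P=cloud(c,np.load(c+'_d.npy')).reshape(-1,3)
    m=(abs(P[:,0]-.617)<.12)&(abs(P[:,1]-.229)<.12)&(P[:,2]>.02)
    Q=P[m]
    best=None;rng=np.random.default_rng(0)
    for _ in range(300):
        a,b,e=Q[rng.choice(len(Q),3,False)];n=np.cross(b-a,e-a);L=np.linalg.norm(n)
        if L<1e-7: continue
        n/=L;n*=np.sign(n[2]); 
        if n[2]<.8: continue
        k=abs((Q-a)@n)<.003
        if best is None or k.sum()>best.sum(): best=k
    q=Q[best];ctr=q.mean(0);n=np.linalg.svd(q-ctr,full_matrices=False)[2][2];n*=np.sign(n[2])
    print(c,best.sum(),ctr,n,'tilt',np.degrees(np.arccos(n[2])),'yaw',np.degrees(np.arctan2(-n[1],-n[0])))
    xy=q[:,:2].astype(np.float32);print(cv2.minAreaRect(xy))
    off=(Q-ctr)@n; s=Q[(off>.006)&(off<.02)]; print('above',len(s),s.mean(0) if len(s) else 0)
E
```

```text
clock: 1.4
position: [0.4037, -0.4222, 0.2448]
eef_rot: [3.093, 0.544, 0.001]
ft_force: [0.9, -0.5, 0.1]
width: 0.087
gripper_force: 0.0
clock: 1.9
position: [0.589, -0.2571, 0.2447]
eef_rot: [3.093, 0.545, 0.001]
ft_force: [-0.2, -0.5, 0.6]
width: 0.0872
gripper_force: 0.0
{'fx': 276.27089249106325, 'fy': 276.27089249106325, 'cx': 319.73193252475664, 'cy': 196.19578981375682, 'T_tool_cam': array([[ 4.94436630e-04, -9.53850068e-01, -3.00282871e-01,
         8.22188673e-02],
       [ 9.99999302e-01,  7.93768563e-04, -8.74841487e-04,
         5.90584086e-04],
       [ 1.07282272e-03, -3.00282229e-01,  9.53849795e-01,
        -1.40324280e-01],
       [ 0.00000000e+00,  0.00000000e+00,  0.00000000e+00,
         1.00000000e+00]])}
1.9 [ 0.58901942 -0.25709975  0.24467599]
rack [ 6.245e-01 -2.251e-01  3.000e-04] 0.81 [306 138]
rack [ 7.63e-01 -1.97e-01 -5.00e-04] 0.55 [322  22]
rack [ 0.5962 -0.4348  0.001 ] 0.29 [434 206]
block [ 0.5984 -0.2453  0.0238] 0.75 [313 164]
block [ 0.772  -0.2203  0.0281] 0.71 [344  14]
block [ 0.4633  0.0014 -0.0024] 0.6 [124 190]
slot_end [ 0.6366 -0.2154  0.0045] 0.97 [302 127]
slot_end [ 0.7519 -0.1779 -0.0046] 0.57 [304  26]
slot_end [0.5285 0.017  0.0029] 0.34 [116 144]
scene 1237 [0.61618947 0.22426214 0.06802908] [-0.41923791  0.02068457  0.90764075] tilt 24.818670491843665 yaw -2.8245974445146977
((0.6068375706672668, 0.2242717742919922), (0.1593303233385086, 0.16493508219718933), 87.46415710449219)
above 9 [0.6201517  0.22760773 0.07956085]
top 3130 [0.60815443 0.22797229 0.06630482] [-0.42261049  0.01545189  0.90617968] tilt 25.01736217504209 yaw -2.0939704153246894
((0.606479287147522, 0.2275451421737671), (0.16066421568393707, 0.15512065589427948), 87.49820709228516)
above 13 [0.61088178 0.22858143 0.07830038]
```

```bash
python3 - <<'E'
from h import *
st=r.sense();p=np.load('w1_p.npy');d=np.load('w1_d.npy')
save('w1c',p,(230,90,400,220),4.6)
P=cloud('wrist',d,st)
m=(np.hypot(P[...,0]-.61,P[...,1]+.235)<.09)
for lo,hi in [(.03,.05),(.05,.075),(.0025,.01)]:
    k=m&(P[...,2]>lo)&(P[...,2]<hi)
    q=P[k]
    if len(q)<10: print(lo,len(q));continue
    rc=cv2.minAreaRect(q[:,:2].astype(np.float32));print(lo,len(q),q.mean(0),rc, 'medz',np.median(q[:,2]))
k=m&(P[...,2]>.035)&(P[...,2]<.05)
w=np.linalg.svd(P[k][:,:2]-P[k][:,:2].mean(0),full_matrices=False)[2][0];print('block y heading',np.degrees(np.arctan2(w[1],w[0]))%180)
print('bench z',np.median(P[(P[...,2]<.02)&(d>0)][:,2]))
E
```

```text
0.03 736 [ 0.59975899 -0.24230124  0.04290502] ((0.5983965396881104, -0.24257442355155945), (0.014396414160728455, 0.07983427494764328), 32.00522232055664) medz 0.04366163460811934
0.05 83 [ 0.59636532 -0.2388193   0.05970355] ((0.598079264163971, -0.2421453893184662), (0.0036612211260944605, 0.0745852142572403), 31.6593074798584) medz 0.05965973709170441
0.0025 2345 [ 0.62679737 -0.2247935   0.003941  ] ((0.6142183542251587, -0.22423198819160461), (0.11048233509063721, 0.11591865122318268), 16.339197158813477) medz 0.0038771980026821584
block y heading 121.87393619089755
bench z -1.8256465070254357e-07
```

View pics/w1c.png

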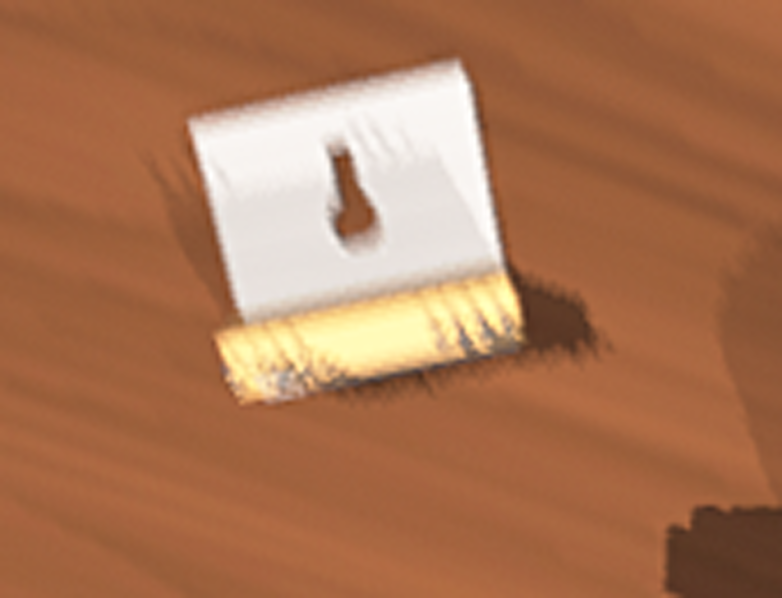

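The crop shows the steel keyhole plate, with its wooden block and burrs at the bottom (about 370,340) and the slot pointing up, away from the block. It isn't turquoise, so it's the right rack.

The tool can only point down. I'll grip the block across its 80 mm length, so the rack can pivot to match the 25° slope.

```bash
python3 -m pendant '{"dp":[[0.9,1.5,0],[0.9,1.5,-2],[0.9,1.5,-6],[0.9,1.5,-10],[0.9,1.5,-10]],"turn":[8,12,12,12,12],"claw":[1,1,1,1,1]}' 20
cat >> h.py <<'E'
def block(name):
    st=r.sense();p,d=capture('wrist');save(name,p)
    P=cloud('wrist',d,st);T,_=campose('wrist',st)
    m=(np.hypot(P[...,0]-.60,P[...,1]+.242)<.06)&(P[...,2]>.036)&(P[...,2]<.048)
    rc=cv2.minAreaRect(P[m][:,:2].astype(np.float32))
    Rm=R.from_rotvec(st['eef_rot']).as_matrix()
    print(st['clock'],'tcp',st['position'],'tool y hd',np.degrees(np.arctan2(Rm[1,1],Rm[0,1])))
    print('block top',rc,np.median(P[m][:,2]),m.sum()); return st,P,p
E
python3 - <<'E'
from h import *
st,P,p=block('w2')
for t in ['rack','block','slot_end']:
    for o in place_of('wrist',t)[:2]: print(t,np.round(o['location'],4),round(o['score'],2),proj('wrist',o['location'],st))
E
```

```text
clock: 2.6
position: [0.5912, -0.2428, 0.1377]
eef_rot: [-3.013, -0.86, 0.014]
ft_force: [-1.3, 0.6, -1.2]
width: 0.0869
gripper_force: 0.0
2.6 tcp [ 0.59124248 -0.24283049  0.13770296] tool y hd -58.13373452523241
block top ((0.6000754833221436, -0.24267578125), (0.014922764152288437, 0.07975804805755615), 32.195613861083984) 0.044067374095970974 1422
rack [ 0.6222 -0.2297  0.0016] 0.9 [326 159]
rack [ 0.7603 -0.196   0.0014] 0.76 [379   3]
block [ 0.5981 -0.2446  0.0213] 0.63 [326 192]
block [ 0.6366 -0.2138  0.0054] 0.35 [320 139]
slot_end [ 0.6396 -0.2133  0.0027] 0.55 [321 136]
```

View pics/w2.png

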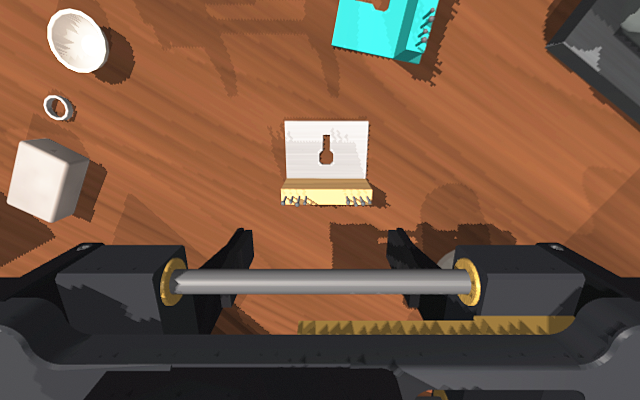

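The wrist view shows the steel rack at (326,160), square to the jaws, and the fingertips at (245,240) and (398,240). The picture was taken before the arm settled, so I'll settle and measure again.

```bash
python3 -m pendant '{"dp":[[0.2,0,-2],[0.2,0,-3],[0.2,0,-3],[0.2,0,-3],[0.2,0,-3]],"turn":[0,0,0,0,0],"claw":[1,1,1,1,1]}'
python3 - <<'E'
from h import *
st,P,p=block('w3')
# lateral finger middle in image: block edges in tool frame
m=(np.hypot(P[...,0]-.60,P[...,1]+.242)<.06)&(P[...,2]>.036)&(P[...,2]<.048)
q=(P[m]-st['position'])@R.from_rotvec(st['eef_rot']).as_matrix()
print('block in tool',q.min(0),q.max(0))
E
```

```text
clock: 3.3
position: [0.599, -0.2439, 0.1159]
eef_rot: [3.019, 0.865, 0.002]
ft_force: [0.1, -0.8, -0.2]
width: 0.0869
gripper_force: 0.0
3.3 tcp [ 0.59900436 -0.24388855  0.11587258] tool y hd -58.01158809516909
block top ((0.6001873016357422, -0.24256010353565216), (0.014729269780218601, 0.07997199892997742), 31.747602462768555) 0.04405406236076506 1662
block in tool [-0.00578093 -0.04060628  0.06793665] [0.00902335 0.03934996 0.07982923]
```

```bash
python3 -m pendant '{"dp":[[0.1,0.1,-2],[0.1,0.1,-4],[0.1,0.1,-5],[0.1,0.1,-5.7],[0.1,0.1,-5.7]],"turn":[0,0,0,0,0],"claw":[1,1,1,1,1]}'
python3 -m pendant '{"dp":[[0,0,-0.5],[0,0,-1],[0,0,-1.4],[0,0,-1.4],[0,0,-1.4]],"turn":[0,0,0,0,0],"claw":[1,1,1,1,1]}'
python3 - <<'E'
from h import *
st,P,p=block('w4')
E
```

```text
clock: 3.85
position: [0.599, -0.2423, 0.0569]
eef_rot: [-3.019, -0.865, 0.001]
ft_force: [-0.2, 0.5, -0.2]
width: 0.0867
gripper_force: 0.0
clock: 4.35
position: [0.5993, -0.2425, 0.0435]
eef_rot: [-3.02, -0.866, 0.0]
ft_force: [-0.2, 0.6, 0.2]
width: 0.0869
gripper_force: 0.0
4.35 tcp [ 0.5993115  -0.2425157   0.04347381] tool y hd -58.01488269231035
block top ((0.5998634696006775, -0.24235868453979492), (0.02046995237469673, 0.10577067732810974), 32.096351623535156) 0.04390296647032618 4174
```

View pics/w4.png

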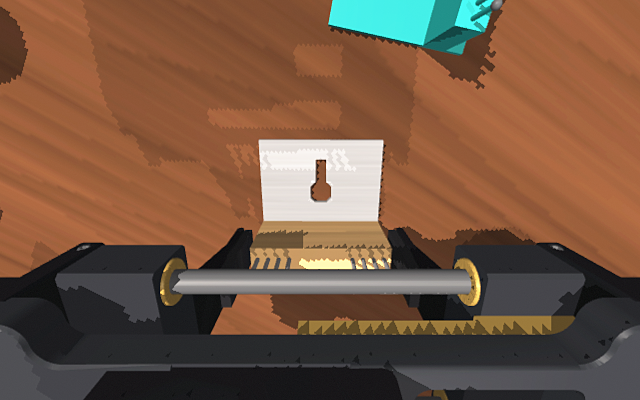

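The fingers at (240,260) and (405,260) straddle the block with the keyhole in view at (320,190). Next I'll lower a little, grip and lift.

```bash
python3 -m pendant '{"dp":[[0,0,-0.8],[0,0,-1.2],[0,0,-1.2],[0,0,-1.2],[0,0,-1.2]],"turn":[0,0,0,0,0],"claw":[1,1,1,0.85,0.85]}' 25
python3 -m pendant '{"dp":[[0,0,0],[0,0,0],[0,0,0],[0,0,0.5],[0,0,1.5]],"turn":[0,0,0,0,0],"claw":[0.8,0.8,0.8,0.8,0.8]}' 25
python3 -m pendant '{"dp":[[0,0,3],[0,0,6],[0,0,10],[0,0,12],[0,0,12]],"turn":[0,0,0,0,0],"claw":[0.8,0.8,0.8,0.8,0.8]}' 25
cat >> h.py <<'E'
def plate(name=None):
    """fit plate plane in hand; returns tool-frame info"""
    st=r.sense();p,d=capture('wrist')
    if name: save(name,p)
    P=cloud('wrist',d,st);Rm=R.from_rotvec(st['eef_rot']).as_matrix()
    q=(P-st['position'])@Rm
    return st,p,d,P,q,Rm
E
python3 - <<'E'
from h import *
st,p,d,P,q,Rm=plate('w5')
print(st['clock'],st['position'],st['width'],st['gripper_force'],st['ft_force'])
k=(abs(q[...,1])<.037)&(q[...,0]>.012)&(q[...,0]<.09)&(q[...,2]>-.03)&(q[...,2]<.075)&(d>0)
Q=q[k];c=np.median(Q,0);print(k.sum())
for _ in range(5):
    A=np.c_[Q[:,:2],np.ones(len(Q))];s=np.linalg.lstsq(A,Q[:,2],rcond=None)[0];e=abs(A@s-Q[:,2]);Q=Q[e<max(.002,2*np.median(e))]
print('z=a x+b y+c',s,'tilt deg',np.degrees(np.arctan(s[:2])),len(Q),Q.min(0),Q.max(0))
E
```

```text
clock: 4.9
position: [0.5994, -0.2426, 0.0316]
eef_rot: [3.02, 0.865, 0.0]
ft_force: [0.1, -0.7, -0.8]
width: 0.0797
gripper_force: 25.0
clock: 5.4
position: [0.5984, -0.242, 0.0459]
eef_rot: [-3.018, -0.865, 0.003]
ft_force: [0.6, -0.2, -2.1]
width: 0.0795
gripper_force: 25.0
clock: 5.9
position: [0.602, -0.2439, 0.1724]
eef_rot: [3.014, 0.864, 0.01]
ft_force: [0.4, -0.0, -2.0]
width: 0.0801
gripper_force: 25.0
5.9 [ 0.60201223 -0.24392926  0.17239998] 0.08011576857662485 24.99807529617101 [ 0.35490002 -0.01255814 -2.02568963]
8814
z=a x+b y+c [0.00069577 0.00108024 0.02732902] tilt deg [0.03986486 0.06189315] 8761 [ 0.01200063 -0.03699511  0.02545088] [0.06357138 0.03699089 0.02933161]
```

View pics/w5.png

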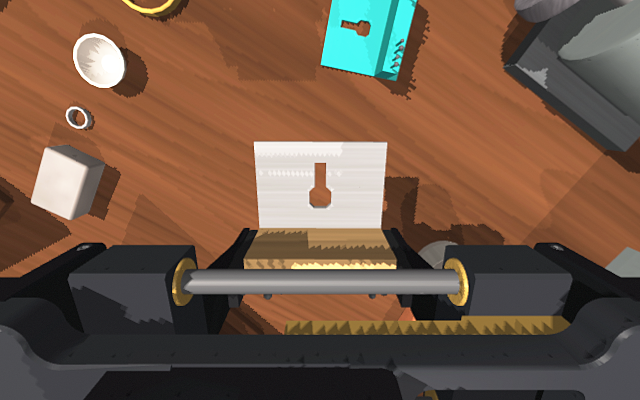

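The rack is held level, with the keyhole at (320,190) and tool x ≈ rack x + 28.6 mm. Now I'll carry it towards the far stand.

```bash
python3 -m pendant '{"dp":[[-0.8,4,0],[-1.6,8,0],[-2.4,12,0],[-3.2,16,0],[-4,20,0]],"turn":[-7,-14,-21,-28,-34],"claw":[0.8,0.8,0.8,0.8,0.8]}' 25
python3 -m pendant '{"dp":[[-1,5,0],[-2,10,0],[-3,15,0],[-4,20,0],[-5,24,0]],"turn":[0,0,0,0,0],"claw":[0.8,0.8,0.8,0.8,0.8]}'
python3 -m pendant '{"dp":[[0,2,0],[0,3,0],[0,3,0],[0,3,0],[0,3,0]],"turn":[0,0,0,0,0],"claw":[0.8,0.8,0.8,0.8,0.8]}'
python3 - <<'E'
from h import *
st,p,d,P,q,Rm=plate('w6')
print(st['clock'],st['position'],'tool x hd',np.degrees(np.arctan2(Rm[1,0],Rm[0,0])),np.degrees(np.arccos(-Rm[2,2])),st['ft_force'])
np.save('w6_d.npy',d);np.save('w6_p.npy',p)
for t in ['screw_spot','panel','slot_end']:
    for o in place_of('wrist',t)[:2]: print(t,np.round(o['location'],4),round(o['score'],2),proj('wrist',o['location'],st))
E
```

```text
clock: 6.45
position: [0.5573, -0.0407, 0.1641]
eef_rot: [-3.14, 0.063, 0.006]
ft_force: [1.2, 1.1, -2.5]
width: 0.0796
gripper_force: 25.0
clock: 6.95
position: [0.5072, 0.1993, 0.1644]
eef_rot: [3.141, -0.055, -0.005]
ft_force: [0.7, 0.4, -1.9]
width: 0.0795
gripper_force: 25.0
clock: 7.45
position: [0.5095, 0.226, 0.166]
eef_rot: [3.14, -0.058, -0.001]
ft_force: [-0.3, -0.4, -1.6]
width: 0.0799
gripper_force: 25.0
7.45 [0.50949483 0.22604487 0.16603256] tool x hd -2.112314964750178 0.059020637725117585 [-0.29234739 -0.39397156 -1.56073924]
screw_spot [0.6204 0.2251 0.0708] 0.84 [315  71]
panel [0.6204 0.2307 0.0713] 0.62 [308  71]
panel [ 0.5988 -0.0015  0.0007] 0.57 [535  94]
slot_end [0.5556 0.2275 0.1394] 0.81 [313 171]
```

View pics/w6.png

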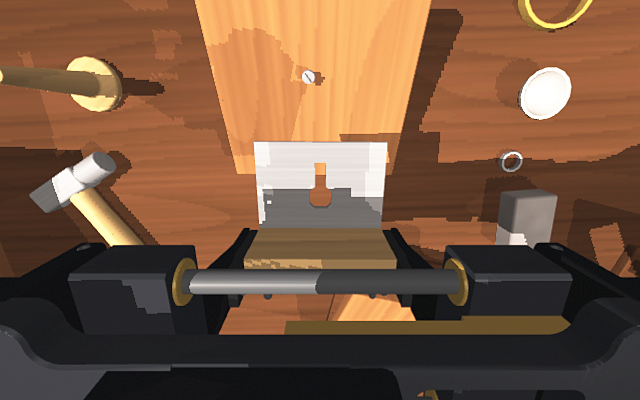

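The wrist view shows the screw head at (308,76) on the panel and the held plate's entry hole at (320,198). I'll measure both in the same camera.

```bash
cat >> h.py <<'E'
def panelfit(q,P,d,p):
    m=(abs(P[...,0]-.61)<.1)&(abs(P[...,1]-.226)<.08)&(P[...,2]>.03)&(P[...,2]<.115)&(d>0)
    m[138:]=False
    Q=P[m]
    A=np.c_[Q[:,:2],np.ones(len(Q))];w=np.ones(len(Q),bool)
    for _ in range(8):
        s=np.linalg.lstsq(A[w],Q[w,2],rcond=None)[0];e=Q[:,2]-A@s;w=abs(e)<max(.0012,2*np.median(abs(e)))
    n=np.array([-s[0],-s[1],1]);n/=np.linalg.norm(n)
    off=(Q-np.array([0,0,s[2]]))@n
    print('tilt',np.degrees(np.arccos(n[2])),'yaw',np.degrees(np.arctan2(-n[1],-n[0])),'z at .62,.2255',s@[.62,.2255,1],'resid',np.std(off[w]))
    k=(off>.007)&(off<.014)&(np.hypot(Q[:,0]-.617,Q[:,1]-.228)<.03)
    c=Q[k]; c0=(c.min(0)+c.max(0))/2
    print('head',k.sum(),c.mean(0),c0,off[k].mean(),np.ptp(c,axis=0)); b=c.mean(0)-n*off[k].mean(); print('screw base',b)
    return n,s,b
E
python3 - <<'E'
from h import *
st=r.sense();p=np.load('w6_p.npy');d=np.load('w6_d.npy')
P=cloud('wrist',d,st);Rm=R.from_rotvec(st['eef_rot']).as_matrix();q=(P-st['position'])@Rm
n,s,b=panelfit(q,P,d,p)
# hole in plate: pixels in region whose depth is below the plate, projected on the plate top plane
T,i=campose('wrist',st)
v,u=np.mgrid[:400,:640]
ray=np.stack([(u-i['cx'])/i['fx'],(v-i['cy'])/i['fy'],np.ones(u.shape)],-1)@T[:3,:3].T
zt=st['position'][2]-.0273
X=T[:3,3]+ray*((zt-T[2,3])/ray[...,2])[...,None]
xt=(X-st['position'])@Rm
h=(P[...,2]<zt-.006)&(abs(xt[...,1])<.03)&(xt[...,0]>.012)&(xt[...,0]<.058)
e=xt[h];print('keyhole in tool: x',e[:,0].min(),e[:,0].max(),'n',h.sum())
for x0,x1 in [(.02,.035),(.04,.055)]:
    g=e[(e[:,0]>x0)&(e[:,0]<x1)];print(x0,g[:,1].min(),g[:,1].max(),g[:,1].mean(),g[:,0].mean())
pl=(abs(P[...,2]-zt)<.003)&(abs(xt[...,1])<.05)&(xt[...,0]>.012);g=xt[pl];print('plate y',g[:,1].min(),g[:,1].max(),g[:,0].max())
E
```

```text
tilt 24.991976201602956 yaw -2.3180345907130038 z at .62,.2255 0.07204472417479094 resid 0.0005277759700912479
head 144 [0.61588554 0.23117081 0.08093814] [0.61591206 0.23096018 0.08091897] 0.009894505805034422 [0.00916465 0.00911989 0.00592618]
screw base [0.62006246 0.23100173 0.07197009]
keyhole in tool: x 0.023713443982473652 0.05098651821075619 n 633
0.02 -0.006177865563766813 0.007255846149167357 0.0005669825345798528 0.029216737027769786
0.04 -0.0022750860736167914 0.003971449212859997 0.0008408366004112464 0.045650602436849756
plate y -0.03940545230233922 0.040718216073703295 0.06426813020719528
```

Measured: screw base (0.6200, 0.2310, 0.0720), panel tilt 25.0°, yaw −2.3°, and entry hole at tool (28.5, +0.6) mm. First I'll tilt the rack to match the slope by pressing its upper edge on the clear face below the screw. Then I'll lift it and set it on the screw.

```bash
python3 -m pendant '{"dp":[[2,0.5,-2],[3.6,0.9,-4],[3.6,0.9,-5.5],[3.6,0.9,-6],[3.6,0.9,-6]],"turn":[0,0,0,0,0],"claw":[0.8,0.8,0.8,0.8,0.8]}' 15
python3 -m pendant '{"dp":[[0,0,-0.3],[0,0,-0.6],[0,0,-0.8],[0,0,-0.8],[0,0,-0.8]],"turn":[0,0,0,0,0],"claw":[0.8,0.8,0.8,0.8,0.8]}'
```

```text
clock: 8.15
position: [0.5439, 0.2359, 0.1053]
eef_rot: [3.14, -0.055, -0.005]
ft_force: [-0.2, 0.7, -1.3]
width: 0.0799
gripper_force: 15.0
clock: 8.65
position: [0.5454, 0.2365, 0.0988]
eef_rot: [-3.141, 0.055, -0.0]
ft_force: [-1.0, -0.8, -1.7]
width: 0.0798
gripper_force: 15.0
```

```bash
python3 -m pendant '{"dp":[[-0.1,-0.1,-0.2],[-0.1,-0.1,-0.4],[-0.2,-0.2,-0.5],[-0.2,-0.2,-0.6],[-0.2,-0.2,-0.6]],"turn":[0,0,0,0,0],"claw":[0.8,0.8,0.8,0.8,0.8]}'
```

```text
clock: 9.15
position: [0.5434, 0.2347, 0.0927]
eef_rot: [-3.141, 0.055, -0.0]
ft_force: [-1.7, 2.1, 1.9]
width: 0.0798
gripper_force: 15.0
```

```bash
python3 -m pendant '{"dp":[[-0.1,0,-0.2],[-0.2,0,-0.4],[-0.2,0,-0.6],[-0.2,0,-0.8],[-0.2,0,-0.9]],"turn":[0,0,0,0,0],"claw":[0.8,0.8,0.8,0.8,0.8]}'
python3 -m pendant '{"dp":[[0,0,-0.2],[-0.1,0,-0.5],[-0.1,0,-0.7],[-0.1,0,-0.9],[-0.1,0,-1]],"turn":[0,0,0,0,0],"claw":[0.8,0.8,0.8,0.8,0.8]}'
cat >> h.py <<'E'
def tilt():
    st,p,d,P,q,Rm=plate()
    k=(abs(q[...,1])<.037)&(q[...,0]>.02)&(q[...,0]<.055)&(q[...,2]>-.03)&(q[...,2]<.05)&(d>0)
    Q=q[k]
    for _ in range(8):
        A=np.c_[Q[:,:2],np.ones(len(Q))];s=np.linalg.lstsq(A,Q[:,2],rcond=None)[0];e=abs(A@s-Q[:,2]);Q=Q[e<max(.0015,2.5*np.median(e))]
    print(st['clock'],st['position'],'F',st['ft_force'],'plate plane tool',s,'tilt',np.degrees(np.arctan(s[:2])),len(Q))
    return st,p,d,P,q,Rm
E
python3 -c "
from h import *
tilt()"
```

```text
clock: 9.65
position: [0.541, 0.2343, 0.083]
eef_rot: [3.141, -0.055, -0.001]
ft_force: [-2.5, 1.3, 0.7]
width: 0.08
gripper_force: 15.0
clock: 10.15
position: [0.5405, 0.2344, 0.0734]
eef_rot: [3.141, -0.055, 0.0]
ft_force: [-0.2, -0.2, 1.0]
width: 0.0797
gripper_force: 15.0
10.15 [0.54049964 0.23438309 0.07336228] F [-0.16405963 -0.17331326  0.9589105 ] plate plane tool [-3.69440575e-01 -3.93977995e-05  2.84443542e-02] tilt [-2.02762755e+01 -2.25732763e-03] 5808
```

```bash
python3 -m pendant '{"dp":[[0,0,-0.1],[0,0,-0.2],[-0.1,0,-0.3],[-0.1,0,-0.4],[-0.1,0,-0.5]],"turn":[0,0,0,0,0],"claw":[0.8,0.8,0.8,0.8,0.8]}'
python3 -c "
from h import *
tilt()"
```

```text
clock: 10.7
position: [0.5395, 0.2345, 0.0686]
eef_rot: [-3.141, 0.055, -0.001]
ft_force: [-0.4, -0.1, 0.8]
width: 0.0797
gripper_force: 15.0
10.7 [0.53948199 0.23446536 0.06856355] F [-0.43751631 -0.07942495  0.81692443] plate plane tool [-0.44114405 -0.00161185  0.02886234] tilt [-23.80438853  -0.09235185] 5802
```

```bash
python3 -m pendant '{"dp":[[0,0,-0.1],[0,0,-0.1],[0,0,-0.2],[0,0,-0.2],[0,0,-0.2]],"turn":[0,0,0,0,0],"claw":[0.8,0.8,0.8,0.8,0.8]}'
python3 -c "
from h import *
tilt()"
```

```text
clock: 11.25
position: [0.5394, 0.2345, 0.0672]
eef_rot: [3.141, -0.055, -0.0]
ft_force: [-1.9, -1.0, 6.3]
width: 0.08
gripper_force: 15.0
11.25 [0.53936111 0.23449256 0.06718154] F [-1.93892289 -1.03642527  6.29276695] plate plane tool [-0.46640974 -0.00203083  0.02907086] tilt [-25.00480406  -0.11635799] 5857
```

The plate now lies flat at 25.0° with about 8 N. I'll measure the hole and the screw in one picture.

```bash
cat >> h.py <<'E'
def hole_screw(ptop,n,name=None,crop=None):
    """ptop: point on plate top plane rel. to tool (x=0: z=c), n: panel normal world. Keyhole via depth below plane."""
    st,p,d,P,q,Rm=plate()
    if name: save(name,p,*(crop or ()))
    T,i=campose('wrist',st);v,u=np.mgrid[:400,:640]
    ray=np.stack([(u-i['cx'])/i['fx'],(v-i['cy'])/i['fy'],np.ones(u.shape)],-1)@T[:3,:3].T
    a=np.array([np.cos(np.radians(-2.3)),np.sin(np.radians(-2.3)),0]);ux=np.cross(np.cross(n,a),n);ux/=np.linalg.norm(ux);l=np.cross(n,ux)
    o=st['position']+Rm@ptop
    X=T[:3,3]+ray*(((o-T[:3,3])@n)/(ray@n))[...,None]
    Y=X-st['position'];f=np.stack([Y@ux,Y@l],-1)
    off=(P-o)@n
    return st,p,P,off,f,ux,l,o
E
python3 - <<'E'
from h import *
n=np.array([-np.sin(np.radians(25))*np.cos(np.radians(-2.3)),-np.sin(np.radians(25))*np.sin(np.radians(-2.3)),np.cos(np.radians(25))])
st,p,P,off,f,ux,l,o=hole_screw(np.array([0,0,.02907]),n,'w7',((220,90,420,220),4))
print('panel-plate fit: off of TCP',(st['position']-o)@n)
pl=(abs(off)<.0015)&(abs(f[...,1])<.05)&(f[...,0]>0)&(f[...,0]<.075)
print('plate x max',f[pl][:,0].max(),'y',f[pl][:,1].min(),f[pl][:,1].max())
h=(off<-.002)&(abs(f[...,1])<.02)&(f[...,0]>.008)&(f[...,0]<.045)
for x0 in np.arange(.008,.045,.004):
    g=f[h&(f[...,0]>=x0)&(f[...,0]<x0+.004)]
    if len(g): print(round(x0,3),len(g),g[:,1].min().round(4),g[:,1].max().round(4))
g=f[h];print('hole x range',g[:,0].min(),g[:,0].max(),'y mean',g[:,1].mean())
s=(off>.004)&(off<.009)&(np.hypot(P[...,0]-.616,P[...,1]-.231)<.02)
Q=P[s];print('head n',s.sum(),off[s].mean(),Q.mean(0));Y=Q-st['position'];print('screw in (ux,l) rel tcp',(Y@ux).mean(),(Y@l).mean(),np.ptp(Y@ux),np.ptp(Y@l))
E
```

```text
panel-plate fit: off of TCP 0.026345253690559893
plate x max 0.061116977683518384 y -0.04048802417710974 0.03970753927232788
0.016 16 -0.0043 0.0035
0.02 109 -0.0072 0.0064
0.024 120 -0.0071 0.0063
0.028 90 -0.007 0.0062
0.032 59 -0.0035 0.0027
0.036 71 -0.0034 0.0027
0.04 71 -0.0033 0.0027
0.044 12 -0.0033 0.0026
hole x range 0.018994376806202248 0.044413340012428124 y mean -0.0003983476900498508
head n 362 0.005873354728589288 [0.61564581 0.23039464 0.08021382]
screw in (ux,l) rel tcp 0.07471857812499352 -0.0010097560045507113 0.01008000429822331 0.009434850114725207
```

View pics/w7.png

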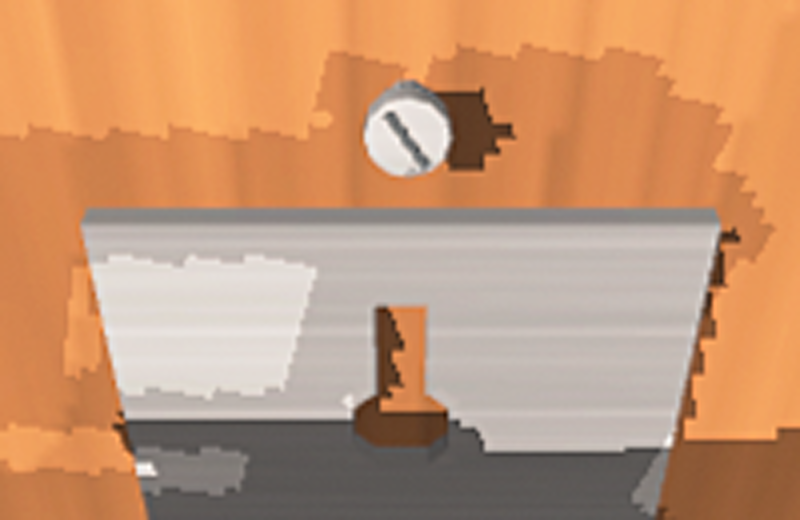

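The crop shows the flat plate with its slot at (402,350) and the screw head at (408,130), nearly in line. The shift needed is 48.6 mm up the slope and −0.65 mm across. I'll lift along the normal and hover over the screw.

```bash
python3 -m pendant '{"dp":[[-0.3,0,0.7],[-0.6,0,1.6],[0.8,-0.1,2.2],[2.2,-0.1,2.9],[3.7,-0.2,3.6]],"turn":[0,0,0,0,0],"claw":[0.8,0.8,0.8,0.8,0.8]}'
python3 -m pendant '{"dp":[[0,0,0],[0,0,0],[0,0,0],[0,0,0],[0,0,0]],"turn":[0,0,0,0,0],"claw":[0.8,0.8,0.8,0.8,0.8]}'
cat > look.py <<'E'
from h import *
import sys
n=np.array([-np.sin(np.radians(25))*np.cos(np.radians(-2.3)),-np.sin(np.radians(25))*np.sin(np.radians(-2.3)),np.cos(np.radians(25))])
tilt()
st,p,P,off,f,ux,l,o=hole_screw(np.array([0,0,.02907]),n,sys.argv[1] if len(sys.argv)>1 else None,((220,90,420,220),4))
h=(off<-.002)&(abs(f[...,1])<.02)&(f[...,0]>.012)&(f[...,0]<.055)
g=f[h];print('keyhole x',g[:,0].min(),g[:,0].max(),'y mean',g[:,1].mean())
pl=(abs(off)<.0015)&(abs(f[...,1])<.05)&(f[...,0]>0)&(f[...,0]<.075)
print('plate x max',f[pl][:,0].max())
S=np.array([.6200,.2310,.0720]);Y=S-st['position'];print('screw base rel tcp ux,l,n',Y@ux*1e3,Y@l*1e3,Y@n*1e3)
E
python3 look.py w8
```

```text
clock: 11.85
position: [0.5761, 0.2326, 0.103]
eef_rot: [-3.141, 0.055, 0.001]
ft_force: [-0.3, 0.2, -2.4]
width: 0.0798
gripper_force: 15.0
clock: 12.35
position: [0.5755, 0.2325, 0.1021]
eef_rot: [3.141, -0.055, -0.002]
ft_force: [0.4, 0.4, -2.4]
width: 0.0801
gripper_force: 15.0
12.35 [0.57553479 0.23252132 0.10206171] F [ 0.39725972  0.42336874 -2.41471954] plate plane tool [-0.46103725 -0.00142008  0.02907756] tilt [-24.75146175  -0.08136448] 5952
keyhole x 0.019014698273414163 0.04641224918787502 y mean -0.0003657985273092362
plate x max 0.06073330765679107
screw base rel tcp ux,l,n 27.324583602836157 0.24433445059509212 -46.07596570486065
```

View pics/w8.png

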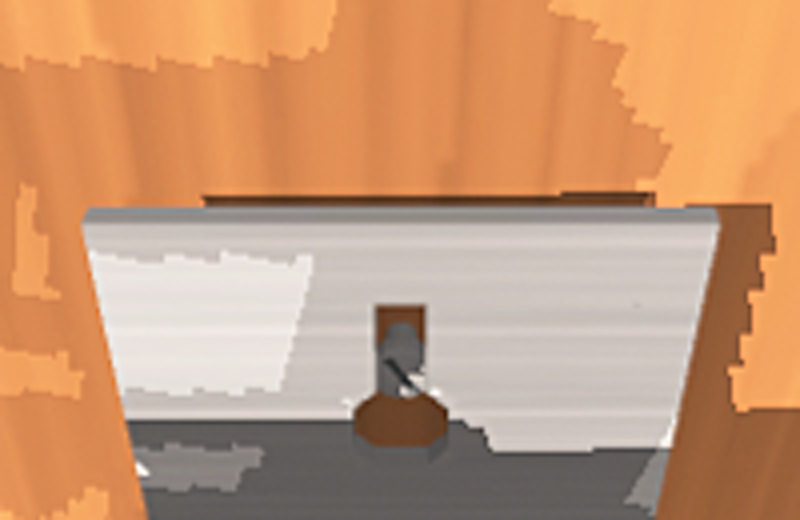

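The screw head shows through the slot at (402,375). The camera looks down-slope, so the parallax puts it roughly under the hole. By measurement, about 1.2 mm further up the slope remains. I'll lower carefully.

```bash
python3 -m pendant '{"dp":[[0.1,0,0],[0.2,0,-0.2],[0.3,0,-0.4],[0.4,0,-0.5],[0.4,0,-0.5]],"turn":[0,0,0,0,0],"claw":[0.8,0.8,0.8,0.8,0.8]}'
python3 -m pendant '{"dp":[[0,0,-0.1],[0.1,0,-0.2],[0.1,0,-0.2],[0.1,0,-0.2],[0.1,0,-0.2]],"turn":[0,0,0,0,0],"claw":[0.8,0.8,0.8,0.8,0.8]}'
python3 look.py
```

```text
clock: 12.95
position: [0.5803, 0.2324, 0.0972]
eef_rot: [3.141, -0.055, -0.001]
ft_force: [-0.1, -0.3, -1.3]
width: 0.0799
gripper_force: 15.0
clock: 13.45
position: [0.5814, 0.2325, 0.0956]
eef_rot: [-3.141, 0.055, -0.0]
ft_force: [0.7, -0.0, -1.6]
width: 0.0798
gripper_force: 15.0
13.45 [0.58137502 0.23250787 0.09558424] F [ 0.72843607 -0.01950733 -1.61599787] plate plane tool [-0.45913804 -0.00126273  0.02900578] tilt [-24.66165557  -0.07234899] 5953
keyhole x 0.018988527392156222 0.05149486025266689 y mean -0.0003061768678211802
plate x max 0.060742923615616555
screw base rel tcp ux,l,n 25.035497780290036 0.06897508656420943 -37.73279219354744
```

```bash
python3 -m pendant '{"dp":[[-0.1,0,0],[0,0,-0.2],[0,0,-0.3],[0.1,0,-0.4],[0.1,0,-0.4]],"turn":[0,0,0,0,0],"claw":[0.8,0.8,0.8,0.8,0.8]}'
python3 -m pendant '{"dp":[[0,0,-0.1],[0.1,0,-0.2],[0.1,0,-0.3],[0.1,0,-0.3],[0.1,0,-0.3]],"turn":[0,0,0,0,0],"claw":[0.8,0.8,0.8,0.8,0.8]}'
python3 look.py
```

```text
clock: 14.05
position: [0.5824, 0.2324, 0.0913]
eef_rot: [3.141, -0.055, -0.0]
ft_force: [0.5, -0.2, -1.9]
width: 0.0799
gripper_force: 15.0
clock: 14.55
position: [0.5833, 0.2325, 0.0885]
eef_rot: [3.141, -0.055, -0.0]
ft_force: [0.1, 0.1, -1.8]
width: 0.0796
gripper_force: 15.0
14.55 [0.58332486 0.23247373 0.08847463] F [ 0.06152568  0.14001678 -1.8361807 ] plate plane tool [-0.45866962 -0.00121259  0.02897736] tilt [-24.63948563  -0.06947605] 5876
keyhole x 0.019809754123867356 0.05262618974125858 y mean -0.0001397529355053388
plate x max 0.060749975565736886
screw base rel tcp ux,l,n 26.197446391464158 -0.010677979420753105 -30.51352194709752
```

```bash
python3 -m pendant '{"dp":[[0,0,-0.1],[0,0,-0.1],[0,0,-0.2],[0,0,-0.2],[0,0,-0.2]],"turn":[0,0,0,0,0],"claw":[0.8,0.8,0.8,0.8,0.8]}'
python3 look.py w9
```

```text
clock: 15.15
position: [0.5836, 0.2326, 0.0878]
eef_rot: [3.141, -0.055, 0.001]
ft_force: [-2.5, -0.4, 6.7]
width: 0.0797
gripper_force: 15.0
15.15 [0.58356904 0.23255008 0.08782279] F [-2.46490448 -0.40153656  6.65226076] plate plane tool [-0.46442047 -0.00187373  0.02899971] tilt [-24.91112019  -0.10735683] 5872
keyhole x 0.020631682491555996 0.04639401584535871 y mean -0.0002490385684738893
plate x max 0.06121774727416419
screw base rel tcp ux,l,n 26.331034199198392 -0.07924799836498114 -29.750508984536275
```

View pics/w9.png

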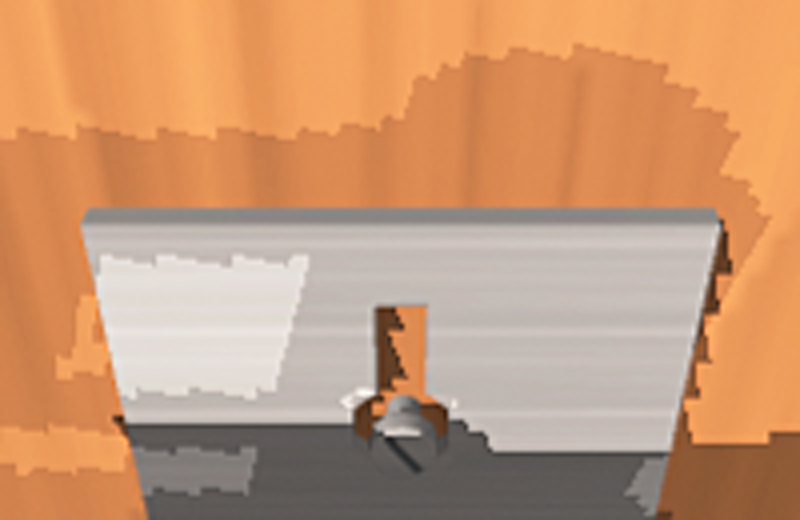

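The screw head now stands through the entry hole at (405,435), above the plate, and the plate is flat. I'll pull down the slope.

```bash
python3 -m pendant '{"dp":[[0,0,0],[-0.3,0,-0.1],[-0.6,0,-0.25],[-0.9,0.05,-0.4],[-1.2,0.05,-0.55]],"turn":[0,0,0,0,0],"claw":[0.8,0.8,0.8,0.8,0.8]}'
python3 look.py
```

```text
clock: 15.75
position: [0.5733, 0.2335, 0.0831]
eef_rot: [-3.14, 0.055, -0.008]
ft_force: [2.0, 0.5, 7.5]
width: 0.0801
gripper_force: 15.0
15.75 [0.57329113 0.23350571 0.08309808] F [2.03917161 0.45485771 7.53955234] plate plane tool [-0.46429109 -0.00202856  0.02911485] tilt [-24.90502222  -0.11622778] 5894
keyhole x 0.018984503315706835 0.04633036216446631 y mean -0.000158970976313765
plate x max 0.06126512917180461
screw base rel tcp ux,l,n 38.293067355039206 -0.5865865574640666 -29.78815061693274
```

```bash
python3 -m pendant '{"dp":[[-0.2,0,-0.1],[-0.4,0,-0.2],[-0.5,0,-0.25],[-0.6,0,-0.3],[-0.6,0,-0.3]],"turn":[0,0,0,0,0],"claw":[0.8,0.8,0.8,0.8,0.8]}'
python3 look.py
```

```text
clock: 16.35
position: [0.5674, 0.2337, 0.0803]
eef_rot: [-3.14, 0.055, -0.008]
ft_force: [0.6, 0.3, 7.8]
width: 0.0802
gripper_force: 15.0
16.35 [0.5674304  0.23365345 0.08033127] F [0.61107278 0.33208648 7.83057294] plate plane tool [-0.46345198 -0.00234452  0.02907449] tilt [-24.86545785  -0.13433095] 5804
keyhole x 0.01897104281465102 0.046317246640875845 y mean -0.0002950068040852525
plate x max 0.06115281199755412
screw base rel tcp ux,l,n 44.185695525066805 -0.5257754086269515 -29.790385756003406
```

```bash
python3 -m pendant '{"dp":[[-0.1,0,-0.05],[-0.1,0,-0.05],[-0.2,0,-0.1],[-0.2,0,-0.1],[-0.2,0,-0.1]],"turn":[0,0,0,0,0],"claw":[0.8,0.8,0.8,0.8,0.8]}'
python3 look.py
```

```text
clock: 16.95
position: [0.5659, 0.2337, 0.0797]
eef_rot: [-3.139, 0.055, -0.01]
ft_force: [1.9, 1.1, 8.6]
width: 0.0794
gripper_force: 15.0
16.95 [0.56592791 0.23371736 0.07967044] F [1.87521418 1.06028531 8.6204626 ] plate plane tool [-0.46435066 -0.00256452  0.0291063 ] tilt [-24.90782984  -0.14693561] 5744
keyhole x 0.0189827963250617 0.04625583662728415 y mean -0.0003001086449565173
plate x max 0.06105078453184453
screw base rel tcp ux,l,n 45.8268043559894 -0.532508771050605 -29.803721397528047
```

```bash
python3 -m pendant '{"dp":[[-0.1,0,0],[-0.1,0,0],[-0.1,0,0],[-0.1,0,0],[-0.1,0,0]],"turn":[0,0,0,0,0],"claw":[0.8,0.8,0.8,0.8,0.8]}'
python3 look.py w10
```

```text
clock: 17.55
position: [0.5657, 0.2337, 0.0796]
eef_rot: [-3.139, 0.055, -0.012]
ft_force: [4.2, 0.7, 6.0]
width: 0.0795
gripper_force: 15.0
17.55 [0.56567964 0.23369551 0.07959566] F [4.18587024 0.73136629 6.04371562] plate plane tool [-0.46224854 -0.00178805  0.02906955] tilt [-24.80867123  -0.10244737] 5783
keyhole x 0.018977978151428265 0.04622851421977068 y mean -0.00030757080514271184
plate x max 0.06118648155146556
screw base rel tcp ux,l,n 46.16459412228292 -0.48763507010511276 -29.83986609014291
```

View pics/w10.png

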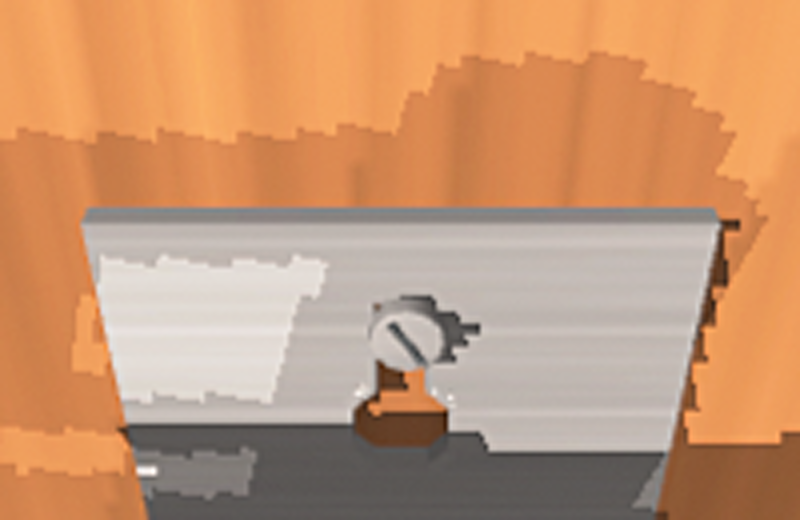

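The head covers the end of the slot at (405,335) and the pull has met its stop. I'll ease off, open and rise straight up.

```bash
python3 -m pendant '{"dp":[[0,0,0.1],[0,0,0.1],[0,0,0.1],[0,0,0.1],[0,0,0.1]],"turn":[0,0,0,0,0],"claw":[0.8,0.85,1,1,1]}'
python3 -m pendant '{"dp":[[0,0,0],[0,0,0.5],[0,0,1],[0,0,1.5],[0,0,2.5]],"turn":[0,0,0,0,0],"claw":[1,1,1,1,1]}'
python3 -m pendant '{"dp":[[0,0,1.5],[0,0,3],[0,0,5],[0,0,7],[0,0,7]],"turn":[0,0,0,0,0],"claw":[1,1,1,1,1]}'
python3 -m pendant '{"dp":[[0,0,2],[0,0,2],[0,0,2],[0,0,2],[0,0,2]],"turn":[0,0,0,0,0],"claw":[1,1,1,1,1]}'
python3 - <<'E'
from h import *
st,p,d,P,q,Rm=plate('w11');print(st['clock'],st['position'],st['ft_force'])
a=np.radians(25);y=np.radians(-2.3)
n=np.array([-np.sin(a)*np.cos(y),-np.sin(a)*np.sin(y),np.cos(a)]);ux=np.array([np.cos(a)*np.cos(y),np.cos(a)*np.sin(y),np.sin(a)]);l=np.cross(n,ux)
S=np.array([.62,.231,.072]);Y=P-S;f=np.stack([Y@ux,Y@l,Y@n],-1)*1e3
m=(abs(f[...,2]-4)<1.5)&(abs(f[...,1])<50)&(f[...,0]>-48)&(f[...,0]<40)&(d>0)
g=f[m];print('plate top',m.sum(),g.min(0),g.max(0));print('fit n=a x+b y+c',np.linalg.lstsq(np.c_[g[:,:2],np.ones(len(g))],g[:,2],rcond=None)[0])
print('rect',cv2.minAreaRect(g[:,:2].astype(np.float32)))
h=(f[...,2]>7)&(f[...,2]<13)&(np.hypot(f[...,0],f[...,1])<12);print('head',f[h].mean(0),h.sum())
save('w11c',p,(180,60,440,255),3)
E
```

```text
clock: 18.15
position: [0.5617, 0.2329, 0.0775]
eef_rot: [3.141, -0.055, -0.002]
ft_force: [0.7, 0.6, -0.6]
width: 0.0864
gripper_force: 0.0
clock: 18.65
position: [0.562, 0.2329, 0.1032]
eef_rot: [3.141, -0.055, -0.002]
ft_force: [-1.6, -0.1, -0.4]
width: 0.0871
gripper_force: 0.0
clock: 19.15
position: [0.5649, 0.2337, 0.1781]
eef_rot: [-3.139, 0.055, -0.012]
ft_force: [0.7, 0.8, 0.1]
width: 0.0872
gripper_force: 0.0
clock: 19.65
position: [0.5617, 0.2328, 0.1917]
eef_rot: [3.141, -0.055, -0.003]
ft_force: [0.4, -0.1, 0.1]
width: 0.0871
gripper_force: 0.0
19.65 [0.5617165  0.23279058 0.19168181] [ 0.37105755 -0.0674901   0.07717689]
plate top 3929 [-43.35992589 -39.90569952   2.50678227] [14.35965218 40.34128998  5.47878759]
fit n=a x+b y+c [-1.81911547e-03 -8.37591386e-05  3.54660224e+00]
rect ((-14.493576049804688, 0.22330474853515625), (57.698604583740234, 80.18335723876953), 0.07678824663162231)
head [-0.34966307 -0.54885426  9.2694553 ] 91
```

View pics/w11c.png

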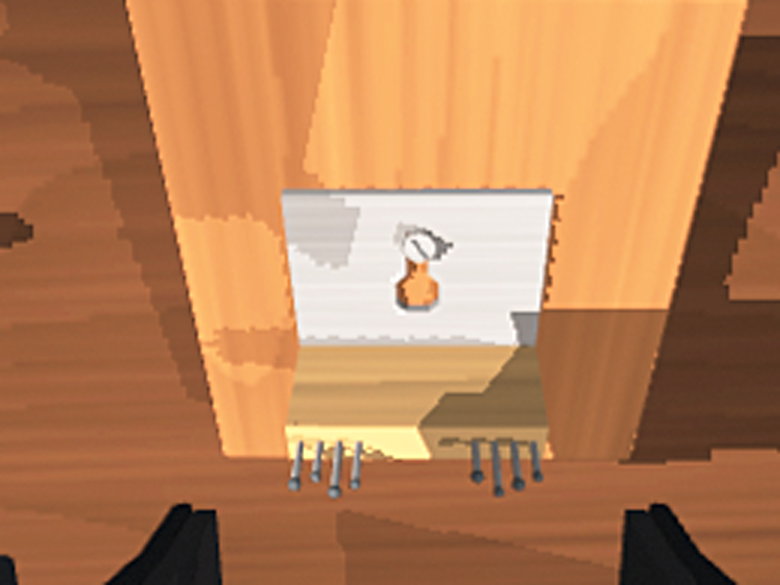

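The rack hangs flat and straight. The screw head at (420,245) is at the slot end (rack x ≈ 20), and the fingers are clear. I'll hand it in.

```bash
python3 -c "
from h import *
print(ticket.finish_job())"
```

```text
the job is handed in; nothing more can be done
None
```

The burr rack hangs on the farthest stand, flat and straight with the screw home at the end of the slot. It is released with the gripper clear; the job is handed in at about 20 s, and the hand-in call returned no verdict.

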